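Load the drying dock with two desiccant cartridges

TASK

Put the orange desiccant cartridge into the orange-framed leaning pocket of the drying dock, then the teal one into the teal-framed pocket, each with its white window facing the dock's front. Each stands on a stiff plunger in its pocket: press each one down with 12 to 50 N until the plunger is fully home, hold the press for a moment, and finish the orange before you press the teal. Leave the grey spent cartridge, the bowl and the scraper alone.

Things in the scene. Friction and masses are not known exactly. Their poses are not given: they have to be found in the camera images.
- cart_orange: orange desiccant cartridge: upright square bar 36 x 36 x 100 mm tall (edges rounded 3 mm), 130-250 g, dark body, orange band round the top and orange top end. Origin: centre of its foot (underside), z points up to the coloured end. The tall white window strip is on its -x face, and a small white mark lies on the top end near that same face. The coloured end goes up, the foot down into the pocket.
- cart_teal: teal desiccant cartridge: upright square bar 36 x 36 x 100 mm tall (edges rounded 3 mm), 130-250 g, dark body, teal band round the top and teal top end. Origin: centre of its foot (underside), z points up to the coloured end. The tall white window strip is on its -x face, and a small white mark lies on the top end near that same face. The coloured end goes up, the foot down into the pocket.
- cart_spent: grey-topped spent cartridge, same size and shape as the others (origin at the centre of its foot), stands in the same tray; leave alone.
- window_orange (a point): middle of the white window on the -x face of the orange cartridge, 18 mm from its axis, 50 mm above its foot; axes as the cartridge.
- window_teal (a point): the same point on the teal cartridge.
- dock: black drying dock fixed to the table, base 190 (x) x 280 (y) mm; origin on its underside, 10 mm before its centre, -x is its front and faces roughly to the robot. It carries the leaning block and, above and behind the mouths, a black gantry rail on two posts: 32 mm square, 300 mm long along y, centred at dock x +26 mm, its underside 200 mm and top 232 mm above the table.
- block: the dock's dark pocket block, 72 x 190 x 100 mm, leaning 30 degrees: its z axis is the pockets' axis and points up out of the mouths and towards the dock's front; -x is its front face, y runs along the dock. Origin: centre of its underside.
- mouth_orange (a point): mouth centre of the orange-framed pocket, on the block's upper face (block x 0, y +50, z 100 mm), axes as the block (z out of the pocket). Square pocket 39 x 39 mm, 2 mm chamfer. Its floor is the plunger pad, 74 to 79 mm below the mouth at the start; fully home it is at a hard stop 88 mm below the mouth, and the cartridge then stands 12 mm proud.
- mouth_teal (a point): the same for the teal-framed pocket (block x 0, y -50, z 100 mm).
- plunger_orange: brass pad 33 x 33 x 8 mm, the floor of the orange pocket; origin: centre of its underside, axes as the block; slides along the pocket's axis. It does not give under a cartridge's weight, takes about 7 N to slide, and stays where it is pushed, down to a hard rubber seat (its stop, fully home).
- plunger_teal: the same in the teal pocket.
- tray: flat dark tray 110 x 320 mm fixed to the table, floor 4 mm, lip 12 mm high; origin: centre of its underside. The three cartridges stand in a row along its y, in any order, about 105 mm apart.
- bowl: loose dark blue bowl, 120 mm across, 55 mm high, origin under its centre; leave alone.
- scraper: loose scraper lying flat, 180 mm long along its x, origin under its middle; leave alone.

How it is judged (in metres and radians):
On the way, in this order (a step that is already met when the one before it is completed fails the run):
1. orange cartridge in the orange pocket, window to the dock's front, pressed fully home (within 3 mm) with at least 12 N on its plunger for 0.3 s (x of cart_orange in the frame of mouth_orange between -0.006 and 0.006 m and y of cart_orange in the frame of mouth_orange between -0.006 and 0.006 m and z of cart_orange in the frame of mouth_orange below -0.085 m and angle between the z axis of cart_orange and the z axis of block, either way round below 0.1 rad and x of window_orange in the frame of mouth_orange below -0.012 m and contact force between cart_orange and plunger_orange above 12 N), for 0.3 s.
2. teal cartridge in the teal pocket, window to the dock's front, pressed fully home (within 3 mm) with at least 12 N on its plunger for 0.3 s (x of cart_teal in the frame of mouth_teal between -0.006 and 0.006 m and y of cart_teal in the frame of mouth_teal between -0.006 and 0.006 m and z of cart_teal in the frame of mouth_teal below -0.085 m and angle between the z axis of cart_teal and the z axis of block, either way round below 0.1 rad and x of window_teal in the frame of mouth_teal below -0.012 m and contact force between cart_teal and plunger_teal above 12 N), for 0.3 s.
At the end, for the whole second after the job is handed in: both cartridges at rest and released in the pockets of their own colours, feet down, windows to the dock's front, each fully home within 3 mm of its lowest position (foot at least 85 mm below the mouth) (x of cart_orange in the frame of mouth_orange between -0.006 and 0.006 m and y of cart_orange in the frame of mouth_orange between -0.006 and 0.006 m and z of cart_orange in the frame of mouth_orange below -0.085 m and angle between the z axis of each of cart_orange, cart_teal and the z axis of block, either way round below 0.1 rad and x of window_orange in the frame of mouth_orange below -0.012 m and x of cart_teal in the frame of mouth_teal between -0.006 and 0.006 m and y of cart_teal in the frame of mouth_teal between -0.006 and 0.006 m and z of cart_teal in the frame of mouth_teal below -0.085 m and x of window_teal in the frame of mouth_teal below -0.012 m and linear speed of each of cart_orange, cart_teal below 0.01 m/s and contact force between each of the arm, the fingers and cart_orange below 0.1 N and contact force between each of the arm, the fingers and cart_teal below 0.1 N); the robot touches nothing.
It fails at once if orange cartridge pressed or dropped on its plunger with more than 50 N (contact force between cart_orange and plunger_orange above 50 N).
It fails at once if teal cartridge pressed or dropped on its plunger with more than 50 N (contact force between cart_teal and plunger_teal above 50 N).
It fails at once if spent cartridge moved by more than 15 mm (distance of cart_spent from where it was at the start of the episode above 0.015 m).
It fails at once if bowl moved by more than 15 mm (distance of bowl from where it was at the start of the episode above 0.015 m).
It fails at once if scraper moved by more than 15 mm (distance of scraper from where it was at the start of the episode above 0.015 m).
It also fails if it takes over 72 s, if anything falls off the work surface, if the arm or the gripper's body presses on something with over 40 N, if the wrist force passes 120 N, or if a joint passes its speed limit or range.

ROBOT

A 6-joint arm with a two-finger parallel gripper is mounted at the origin on the work surface. World frame = base frame: x ahead of the robot, y to its left, z up, the work surface at z = 0. Lengths are in mm, angles in rad, forces in N, time in s.
With the tool pointing down it reaches from about 300 to 825 mm from the base axis. Payload 5.4 kg.
Tool frame: the origin (TCP) lies midway between the tips of the shut fingers; the grasp point (between the pads) lies 19 mm behind it; z points along the fingers, y is the line along which they close (so a half turn about z gives the same grasp; the last joint's range is limited). The gripper opens to 92 mm and grips with 3 to 60 N. Pads are 20 mm wide; open, the fingers measure 128 mm over their backs; the gripper's body (75 mm by 189 mm) begins 69 mm behind the grasp point.
Start: joints at [-1.519, 0.158, 1.597, -0, 1.386, -0.21], TCP at [148.798, -555.396, 193.301] pointing down, gripper open.
Joint ranges: [-2.91, 2.91], [-0.94, 2.29], [0.18, 2.7], [-1.29, 4.43], [0.17, 2.64], [-3, 3]. Speed limits (rad/s): [2.57, 2.57, 3.14, 3.14, 3.14, 3.14].

INTERFACE

Orientations are given as a 3x3 rotation matrix whose columns are the frame's x, y, z axes.
In Python, from rig import env gives the robot as it stands. Calls block until the motion is done:
- env.goto(position, orientation): joint-space move of the TCP to a pose.
- env.move_straight(position, attitude=None, vel=150, f_stop=None): straight line of the TCP; attitude=None keeps the orientation; vel is the mean speed in mm/s. With f_stop (N) it stops when the force on the tool has changed by that much, and returns True; else False.
- env.move_joints(angles): joint-space move.
- env.set_gripper(opening, grasp_force=None): opening from 0.0 (shut) to 1.0 (fully open); grasp_force is the grip in N (None keeps the last); returns when the fingers have stopped.
- env.dwell(seconds).
- env.ik(position, orientation): joint angles nearest the present ones, or None.
- env.get_state(): the state.
- env.read_camera(name): name is "side" or "top" or "wrist"; returns the picture (400x640x3 uint8, red, green, blue); there is no depth.
- env.camera_model(name): a dict with "fx", "fy", "cx", "cy" (pixels), "distortion" ([k1, k2, p1, p2, k3] as OpenCV has them; the pictures are not rectified), "R" (3x3) and "t" (3): a world point X has camera coordinates R X + t. Camera axes: x right, y down, z forward; pixel columns grow to the right and rows downward; lengths in mm; the calibration is good to about 2 mm. A picture is of the moment at which its call begins: read the wrist's pose just before it. camera_model takes no time and is no camera call; for the wrist camera it gives the pose at the moment of the call.
A pose or a line that the arm cannot do raises env.MotionError and nothing moves.
- env.job_done(): hands the job in; it is judged then, once.
Trained networks look in the newest picture that a camera, given by its name, has taken for a name from the list of things; names that differ only in an ending like _2 or _b are one class to them, and where a whole thing is asked for, a point or a joint stands for the part that bears it (a point fixed in the world has none). Each returns a list of dicts, best first, with "score" (0 to 1); they miss things now and then, are a little off and sometimes report something else, mostly with a low value. They report only what shows in the picture. A call takes as long as a camera call.
- env.boxes_of(camera, label): "centre" ([x, y, z] in mm, in the coordinates of the camera as it stood for that picture, good to about 4 mm: the middle of the surface that is visible of it).
- env.silhouettes(camera, label): "pixels" (400x640 bool, what is visible of it).
- env.place_of(camera, label): "centre" ([x, y, z] in mm, in the coordinates of the camera as it stood for that picture, good to about 4 mm: a listed point, or the origin of a listed thing).
The state is a dict: "t": time; "joints": joint angles; "qvel": joint speeds; "joint_efforts": joint torques, N m; "tcp_pos": TCP position; "eef_rot": TCP orientation; "contact_force": force on the tool from outside, world axes, zero at the start; "moment": the same for the moment, N m; "opening": opening from 0.0 (shut) to 1.0 (fully open); "finger_force": force on a finger pad.
Only numpy, scipy, OpenCV 4.12 (cv2) and the standard library are available. Lean on these libraries where they do the work, as an engineer would, in place of code of your own. Each camera call takes 0.05 s, during which the arm holds its last target. There are 200 camera calls.

## Working session

There is one attempt and no reset: what is moved stays moved. The work goes in short steps, each a Python script; the robot and the scene stay as the last script left them, time stands still between calls to the robot, and variables do not carry over. Pictures are saved under pics/ and viewed, at most 10 in all, crops included, and the job is handed in when it is done.

```bash
ls; mkdir -p pics; python3 - <<'E'
from rig import env
import cv2, numpy as np
ims=[]
for c in ["side","top"]:
    im=env.read_camera(c); ims.append(im)
    m=env.camera_model(c); R=np.array(m["R"]);t=np.array(m["t"])
    print(c,"pos",(-R.T@t).round(),"z",R[2].round(2))
    for l in ["cart_orange","cart_teal","cart_spent","mouth_orange","mouth_teal","window_orange","window_teal","dock","block","tray","bowl","scraper"]:
        for d in env.place_of(c,l)[:2]:
            print(l,round(d["score"],2),(R.T@(np.array(d["centre"])-t)).round(1))
    cv2.imwrite(f"pics/{c}0.png",im[:,:,::-1])
print(env.get_state()["t"])
E
```

```text
pics
side pos [526. 694. 875.] z [ 0.04 -0.69 -0.73]
cart_orange 0.92 [471.7 -82.3   6.6]
cart_spent 0.86 [ 499.5 -185.1    7.9]
mouth_orange 0.81 [504.5 252.7 111. ]
mouth_orange 0.22 [ 4.842e+02 -1.908e+02  2.000e-01]
mouth_teal 0.75 [543.9 164.2 115.3]
window_orange 0.89 [ 467.9 -109.    49.6]
window_teal 0.85 [ 514.9 -304.4   55.8]
window_teal 0.3 [ 499.7 -183.7    7.4]
dock 0.94 [541.2 213.5  -2.5]
block 0.94 [570.7 228.2  30.6]
tray 0.89 [ 482.6 -191.7   -1.4]
bowl 0.9 [690.4 -17.2   2.4]
bowl 0.69 [ 653.4 -223.7   -4.8]
scraper 0.95 [ 652.1 -221.3   -1.9]
top pos [ 467.  -34. 1271.] z [ 0.1   0.01 -0.99]
cart_orange 0.76 [473.3 -91.1   6. ]
cart_teal 0.7 [ 519.2 -289.5    2.7]
cart_spent 0.61 [692.5 -26.1   2.3]
cart_spent 0.57 [ 497.1 -186.8    6.9]
mouth_orange 0.72 [498.7 254.5 120.9]
mouth_orange 0.56 [ 493.2 -183.9    5.9]
mouth_teal 0.8 [547.3 160.3 117.3]
window_orange 0.73 [ 467.8 -103.2   51.9]
window_teal 0.84 [ 513.9 -310.4   53.1]
dock 0.57 [538.8 216.6   1.2]
block 0.6 [562.6 229.9  36.8]
tray 0.68 [ 485.3 -193.6   -5.6]
tray 0.38 [690.6 -27.3   2.4]
bowl 0.64 [693.1 -22.1   0.9]
bowl 0.3 [ 465.6 -101.3   51.6]
scraper 0.97 [ 6.495e+02 -2.225e+02  1.000e-01]
1.3
```

View pics/side0.png

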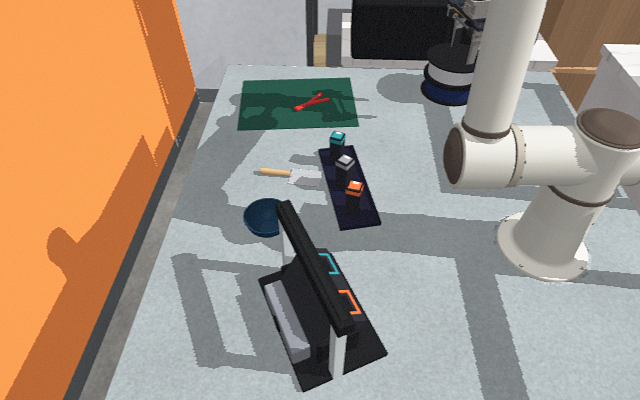

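View pics/top0.png

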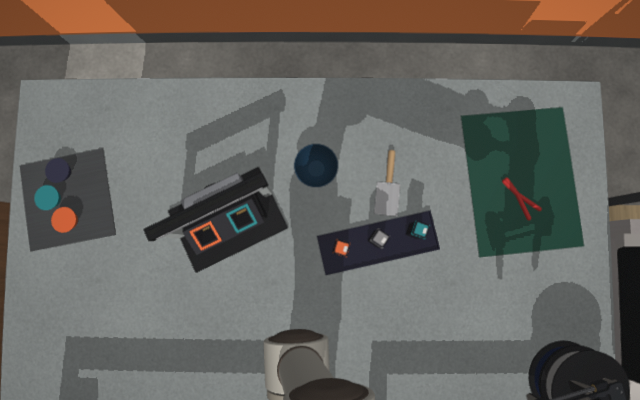

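The top view shows the three cartridges in a row at px (342,248) orange, (380,239) grey and (420,230) teal. The dock's orange mouth is at (206,236) and its teal mouth at (241,218), and the rail runs behind them. The networks agree on all of this. Next I check reach and take wrist views.

```bash
cat > h.py <<'E'
from rig import env
import numpy as np, cv2
from scipy.spatial.transform import Rotation as Ro
def down(yaw): # tool z down, tool x = (cos,sin)
    c,s=np.cos(yaw),np.sin(yaw); return np.array([[c,s,0],[s,-c,0],[0,0,-1.]])
def block(yaw): return Ro.from_euler('ZY',[yaw,-np.pi/6]).as_matrix() # z leans to -x
def into(yaw,flip): # tool in pocket: z=-block z, x=+-block x
    B=block(yaw); s=-1 if flip else 1
    return np.column_stack([s*B[:,0],-s*B[:,1],-B[:,2]])
def world(c,p,m): return np.array(m["R"]).T@(np.array(p)-np.array(m["t"]))
def snap(c,name):
    m=env.camera_model(c); im=env.read_camera(c); cv2.imwrite(f"pics/{name}.png",im[:,:,::-1]); return m,im
E
python3 - <<'E'
from h import *
s=env.get_state(); print(s["eef_rot"].round(2) if hasattr(s["eef_rot"],"round") else s["eef_rot"])
y=np.radians(25.8); B=block(y)
for f in (0,1):
    for n,p in (("o",[472,-87,80]),("t",[518,-292,80])):
        q=env.ik(p,down(np.radians(78)+np.pi*f)); print(f,n,None if q is None else np.round(q,2))
    for n,p in (("o",[501,253,118]),("t",[545,162,118])):
        for h in (0,120):
            q=env.ik(np.array(p)+h*B[:,2],into(y,f)); print(f,n,h,None if q is None else np.round(q,2))
E
```

```text
[[ 0.97  0.26  0.  ]
 [ 0.26 -0.97  0.  ]
 [ 0.   -0.   -1.  ]]
0 o [-0.43  0.03  1.97 -0.    1.14 -0.23]
0 t [-0.72  0.32  1.64 -0.    1.18 -0.51]
0 o 0 [ 0.16 -0.21  2.21  0.24  0.65  1.13]
0 o 120 [ 0.11 -0.56  2.24  0.21  0.97  1.15]
0 t 0 [-0.08 -0.18  2.19  0.4   0.71  0.79]
0 t 120 [-0.18 -0.51  2.21  0.35  1.03  0.82]
1 o [-0.43  0.03  1.97 -0.    1.14  2.92]
1 t [-0.72  0.32  1.64 -0.    1.18  2.63]
1 o 0 [ 0.16 -0.21  2.21  0.24  0.65 -2.01]
1 o 120 [ 0.11 -0.56  2.24  0.21  0.97 -1.99]
1 t 0 [-0.08 -0.18  2.19  0.4   0.71 -2.35]
1 t 120 [-0.18 -0.51  2.21  0.35  1.03 -2.32]
```

```bash
python3 - <<'E'
from h import *
env.goto([440,-190,330],down(np.radians(78)))
m,im=snap("wrist","w0")
print("cam",(-np.array(m["R"]).T@m["t"]).round(),np.array(m["R"])[2].round(2))
for l in ["cart_orange","cart_teal","cart_spent","window_orange","window_teal"]:
    for d in env.place_of("wrist",l)[:2]: print(l,round(d["score"],2),world(0,d["centre"],m).round(1))
y=np.radians(25.8); B=block(y)
env.goto(np.array([523,207,118])+B[:,2]*190-B[:,0]*20,into(y,0))
m,im=snap("wrist","w1")
print("cam",(-np.array(m["R"]).T@m["t"]).round(),np.array(m["R"])[2].round(2))
for l in ["mouth_orange","mouth_teal","dock","block","plunger_orange","plunger_teal"]:
    for d in env.place_of("wrist",l)[:2]: print(l,round(d["score"],2),world(0,d["centre"],m).round(1))
np.savez("w1.npz",**{k:np.array(v) for k,v in m.items()})
print(env.get_state()["t"])
E
```

```text
cam [ 453. -126.  522.] [-0.05 -0.23 -0.97]
cart_orange 0.95 [470.2 -88.1   4.3]
cart_teal 0.73 [ 518.4 -292.5    6.5]
cart_spent 0.58 [ 500.2 -189.7    6.5]
window_orange 0.98 [ 462.  -103.2   57.2]
window_teal 0.63 [ 510.3 -309.1   54.1]
cam [387. 141. 473.] [ 0.25  0.12 -0.96]
mouth_orange 0.81 [498.  250.3 116. ]
mouth_teal 0.62 [542.  165.2 117.5]
dock 0.69 [540.4 213.9   1.7]
plunger_orange 0.73 [537.6 273.3  42.6]
plunger_orange 0.21 [540.2 212.5  -1.1]
plunger_teal 0.54 [563.5 228.2  32.8]
plunger_teal 0.53 [576.6 184.8  42.8]
5.0333
```

View pics/w0.png

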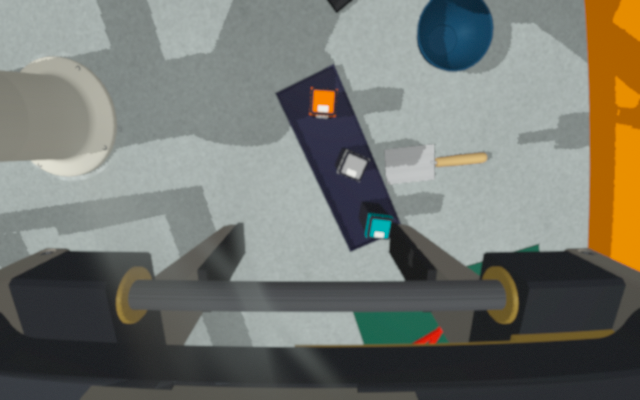

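View pics/w1.png

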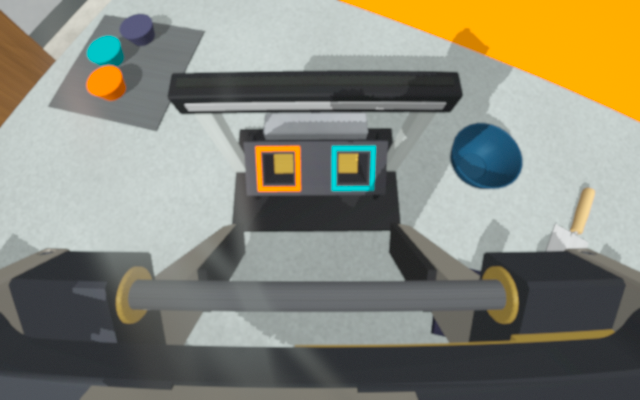

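Picture w0: the orange top is at (324,101) and the teal top at (379,227), each with its white mark on the lower side (tool -x), so cartridge x ≈ tool x. Picture w1: the orange frame is at (278,168), the teal frame at (353,167), and both show brass pads inside. Next I fit the frame corners from a nearer view.

```bash
cat >> h.py <<'E'
from scipy.optimize import least_squares
HUE={"o":(3,22),"t":(82,98)}
def quad(im,c,roi):
    """outer 4 corners (px, ordered by angle) of the coloured blob in roi=(x0,y0,x1,y1)"""
    hsv=cv2.cvtColor(im,cv2.COLOR_RGB2HSV); lo,hi=HUE[c]
    k=cv2.inRange(hsv,(lo,130,70),(hi,255,255)); z=np.zeros_like(k); x0,y0,x1,y1=roi; z[y0:y1,x0:x1]=k[y0:y1,x0:x1]
    return z
def undist(m,px):
    K=np.array([[m["fx"],0,m["cx"]],[0,m["fy"],m["cy"]],[0,0,1.]])
    return cv2.undistortPoints(np.float64(px).reshape(-1,1,2),K,np.float64(m["distortion"])).reshape(-1,2)
def proj(m,X):
    K=np.array([[m["fx"],0,m["cx"]],[0,m["fy"],m["cy"]],[0,0,1.]])
    return cv2.projectPoints(np.float64(X).reshape(-1,1,3),cv2.Rodrigues(np.float64(m["R"]))[0],np.float64(m["t"]),K,np.float64(m["distortion"]))[0].reshape(-1,2)
def hull4(mask):
    c=cv2.convexHull(np.vstack(cv2.findContours(mask,cv2.RETR_EXTERNAL,cv2.CHAIN_APPROX_NONE)[0]))
    for e in np.linspace(.01,.2,60):
        a=cv2.approxPolyDP(c,e*cv2.arcLength(c,True),True)
        if len(a)==4: break
    return a.reshape(-1,2).astype(float)
def match(P,Q): # nearest corner of Q for each of P
    return Q[np.argmin(np.linalg.norm(P[:,None]-Q[None],axis=2),axis=1)]
E
cat > dock.py <<'E'
from h import *
y=np.radians(25.8); B=block(y)
views=[]
m=dict(np.load("w1.npz")); im=cv2.imread("pics/w1.png")[:,:,::-1].copy(); views.append((m,im))
env.goto(np.array([521,207,117])+B[:,2]*110-B[:,0]*40,into(y,0))
m,im=snap("wrist","w2"); views.append((m,im))
obs=[]; g0={"o":np.array([499,251,117.]),"t":np.array([543,163,117.])}
vis=views[1][1][:,:,::-1].copy()
for i,(m,im) in enumerate(views):
    for c in "ot":
        u=proj(m,g0[c])[0]; r=45
        q=hull4(quad(im,c,(int(u[0]-r),int(u[1]-r),int(u[0]+r),int(u[1]+r)))); obs.append((m,c,q)); print(i,c,u.round(),q.tolist())
        if i==1:
            for p in q: cv2.circle(vis,tuple(int(v) for v in p),3,(255,0,255),1)
cv2.imwrite("pics/w2m.png",vis)
S=np.array([[1,1,0],[1,-1,0],[-1,-1,0],[-1,1,0]])
def res(v):
    B=block(v[3]); out=[]
    for m,c,q in obs:
        P=proj(m,v[:3]+B@np.array([0,50 if c=="o" else -50,0])+ (S*v[4])@B.T); out.append(P-match(P,q))
    return np.ravel(out)
r=least_squares(res,[521,207,117,y,25],x_scale=[10,10,10,.1,5],loss="soft_l1")
print(r.x.round(3),np.degrees(r.x[3]).round(2),np.abs(res(r.x)).reshape(-1,8).mean(1).round(2)); np.save("dock.npy",r.x)
E
python3 dock.py
```

```text
0 o [279. 168.] [[300.0, 146.0], [300.0, 191.0], [258.0, 191.0], [255.0, 146.0]]
0 t [353. 167.] [[375.0, 145.0], [374.0, 189.0], [331.0, 190.0], [331.0, 146.0]]
1 o [271. 156.] [[296.0, 126.0], [298.0, 184.0], [244.0, 185.0], [240.0, 127.0]]
1 t [364. 155.] [[394.0, 126.0], [391.0, 184.0], [337.0, 184.0], [338.0, 126.0]]
[5.19873e+02 2.06913e+02 1.18073e+02 4.61000e-01 2.95040e+01] 26.43 [0.5  0.29 0.65 0.62]
```

View pics/w2m.png

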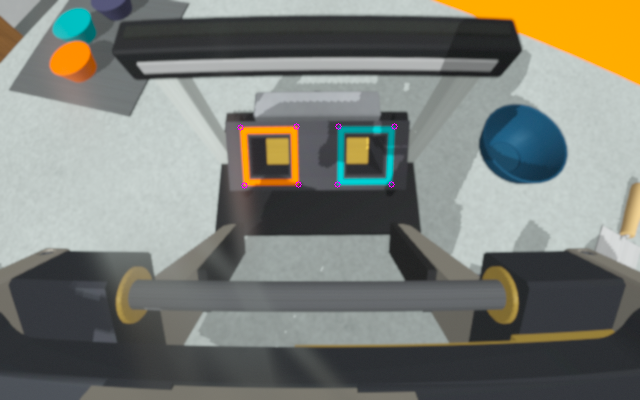

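The frames are marked correctly at the magenta corners, with sub-pixel fit residuals. Next I measure the cartridges with the wrist camera straight above each one.

```bash
cat > cart.py <<'E'
from h import *
import sys
c=sys.argv[1]; g=np.array([float(v) for v in sys.argv[2:4]]+[104.]); y0=np.radians(float(sys.argv[4])); tag=sys.argv[5]
tx=np.array([np.cos(y0),np.sin(y0),0])
p=g-65*tx; p[2]=170
s=env.get_state()["tcp_pos"]
if s[1]>0: env.goto([p[0],p[1],260],down(y0))
env.goto(p,down(y0))
m,im=snap("wrist",tag)
u=proj(m,g)[0]; r=42
z=quad(im,c,(int(u[0]-r),max(0,int(u[1]-r)),int(u[0]+r),int(u[1]+r)))
hsv=cv2.cvtColor(im,cv2.COLOR_RGB2HSV); w=cv2.inRange(hsv,(0,0,150),(180,70,255))
near=cv2.dilate(z,np.ones((5,5)))
# project mask pixels on the plane z=104
def plane(px,h=104.):
    n=undist(m,px); d=np.c_[n,np.ones(len(n))]@np.array(m["R"]); o=-np.array(m["R"]).T@np.array(m["t"])
    return (o+d*((h-o[2])/d[:,2])[:,None])[:,:2]
hull=cv2.convexHull(np.vstack(cv2.findContours(z,cv2.RETR_EXTERNAL,cv2.CHAIN_APPROX_NONE)[0])).reshape(-1,2)
W=plane(hull); rect=cv2.minAreaRect(W.astype(np.float32)); print("colour hull rect",np.round(rect[0],1),np.round(rect[1],1),round(rect[2],2))
x0,x1,yy0,yy1=int(u[0]-60),int(u[0]+60),max(0,int(u[1]-60)),int(u[1]+60)
crop=im[yy0:yy1,x0:x1,::-1].copy(); cv2.drawContours(crop,[(cv2.convexHull(hull)-[x0,yy0]).astype(int)],-1,(255,0,255),1)
cv2.imwrite(f"pics/{tag}c.png",cv2.resize(crop,None,fx=4,fy=4,interpolation=cv2.INTER_NEAREST)); print(env.get_state()["t"])
for l in ("cart","window"):
    n=l+"_"+{"o":"orange","t":"teal"}[c]
    for d in env.place_of("wrist",n)[:1]: print(n,round(d["score"],2),world(0,d["centre"],m).round(1))
E
python3 cart.py o 471 -88 78 wo
```

```text
colour hull rect [470.  -88.8] [37.  36.9] 74.29
7.2333
cart_orange 0.94 [469.1 -91.8   5. ]
```

View pics/woc.png

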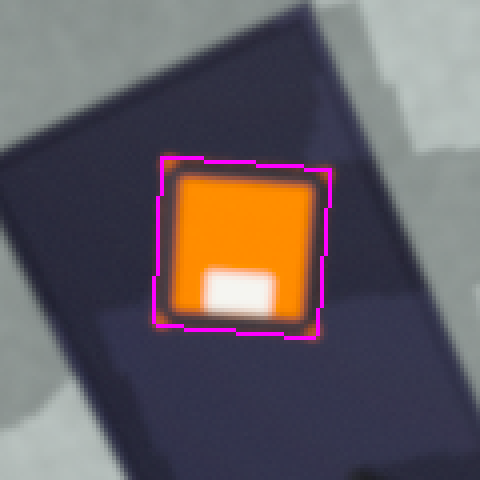

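The top is cleanly outlined (37 x 36.9 mm, yaw 74.3°), with the white mark on the tool -x side. Next I pick up the orange cartridge and insert it.

```bash
cat > place.py <<'E'
from h import *
OV=17 # tips below the cartridge top
v=np.load("dock.npy"); B=block(v[3]); T=into(v[3],0)
def mouth(c): return v[:3]+B@np.array([0,50 if c=="o" else -50,0])
def st(msg):
    s=env.get_state(); d=B.T@(np.array(s["tcp_pos"])-mouth(C)); f=B.T@np.array(s["contact_force"])
    print(msg,"t",round(s["t"],2),"tcp in mouth",d.round(2),"F",f.round(1),"open",round(s["opening"],3),"ff",np.round(s["finger_force"],1)); return d,f
def pick(c,x,y,yaw):
    global C; C=c
    R=down(np.radians(yaw)); env.goto([x,y,170],R); env.move_straight([x,y,104-OV],vel=120)
    env.set_gripper(0.2,grasp_force=30); st("gripped")
    env.move_straight([x,y,190],vel=150); st("lifted")
def over(c):
    global C; C=c
    env.goto(mouth(c)+B[:,2]*(100-OV+70),T); env.move_straight(mouth(c)+B[:,2]*(100-OV+12),vel=120); env.dwell(.3); st("over")
def depth(d): return d[2]-(100-OV)
E
python3 - <<'E'
from place import *
pick("o",470,-88.8,74.3); over("o")
m,im=snap("side","s1"); u=proj(m,mouth("o"))[0].astype(int)
a=cv2.resize(im[max(0,u[1]-75):u[1]+50,u[0]-62:u[0]+63,::-1],(400,400),interpolation=cv2.INTER_CUBIC)
m,im=snap("wrist","w3"); cv2.imwrite("pics/c3.png",np.hstack([a,im[0:400,120:520,::-1]]))
E
```

```text
gripped t 9.69 tcp in mouth [-168.19 -292.61   61.25] F [0.2 0.1 0.1] open 0.202 ff 0.0
lifted t 10.53 tcp in mouth [-117.61 -292.06  149.77] F [-0.7  0.8  0.1] open 0.198 ff 0.0
over t 12.64 tcp in mouth [ 0.61 -0.15 95.57] F [-0.1  0.6 -0.1] open 0.201 ff 0.0
```

View pics/c3.png

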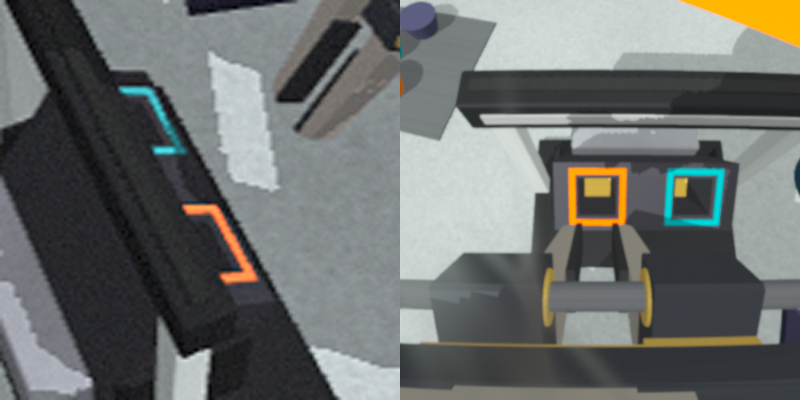

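No cartridge is in the grip: the opening is 0.20, the finger force is 0, and the fingers in the wrist view are empty. I'll look at the tray.

```bash
python3 - <<'E'
from h import *
g=np.array([470,-88.8,104.]); out=[]
for c in ("side","top"):
    m,im=snap(c,c+"2"); u=proj(m,g)[0].astype(int)
    out.append(cv2.resize(im[u[1]-50:u[1]+50,u[0]-50:u[0]+50,::-1],(400,400),interpolation=cv2.INTER_CUBIC))
    for d in env.place_of(c,"cart_orange")[:2]: print(c,round(d["score"],2),world(0,d["centre"],m).round(1))
cv2.imwrite("pics/c4.png",np.hstack(out))
B=np.load("dock.npy"); Bm=block(B[3]); mo=B[:3]+Bm@[0,50,0]
print("grip tcp",(mo+Bm@[-168.19,-292.61,61.25]).round(1))
E
```

```text
side 0.77 [474.8 -84.7   5.4]
side 0.67 [545.9 163.1 113.5]
top 0.48 [474.5 -91.1   4.9]
grip tcp [470.  -88.8  87. ]
```

View pics/c4.png

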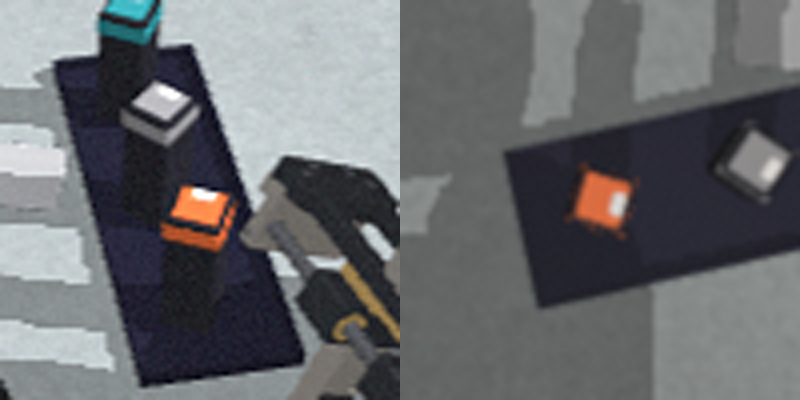

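```bash
python3 - <<'E'
from h import *
m=env.camera_model("wrist"); s=env.get_state(); p=np.array(s["tcp_pos"]); R=np.array(s["eef_rot"]); print(s["opening"])
for r in (0,10,20,30,40): print(r,proj(m,[p+R@[0,y,-r] for y in (-9.2,9.2)]).round().tolist())
im=cv2.imread("pics/w3.png"); cv2.imwrite("pics/c5.png",cv2.resize(im[200:330,240:410],None,fx=4,fy=4,interpolation=cv2.INTER_CUBIC))
E
```

```text
0.19986392386718965
0 [[305.0, 226.0], [331.0, 226.0]]
10 [[304.0, 231.0], [331.0, 231.0]]
20 [[303.0, 236.0], [332.0, 236.0]]
30 [[302.0, 242.0], [333.0, 242.0]]
40 [[302.0, 249.0], [334.0, 249.0]]
```

View pics/c5.png

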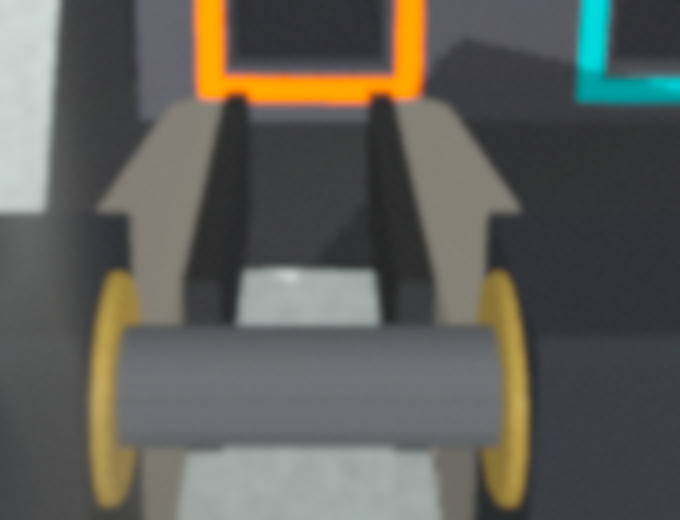

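```bash
python3 - <<'E'
from place import *
import place; place.C="o"
env.move_straight(mouth("o")+B[:,2]*170,vel=250)
R=down(np.radians(74.3)); env.set_gripper(0.0); env.goto([470,-88.8,130],R)
print(env.get_state()["tcp_pos"])
hit=env.move_straight([470,-88.8,86],vel=30,f_stop=3); s=env.get_state(); print(hit,np.round(s["tcp_pos"],1),np.round(s["contact_force"],1),s["t"])
env.move_straight([470,-88.8,130],vel=200)
E
```

```text
[470.22963545 -88.30682832 130.32767981]
False [470.2 -88.9  86.2] [-1.  -0.5 -0.5] 16.6833
```

No contact was felt with the tip 18 mm below the expected top, so something is inconsistent. I'll spend my last picture on a mosaic from all three cameras with the gripper at the grasp pose and the projected TCP marked.

```bash
python3 - <<'E'
from place import *
env.set_gripper(1.0)
hit=env.move_straight([470,-88.8,86],vel=120,f_stop=5); s=env.get_state(); p=np.array(s["tcp_pos"]); print(hit,p.round(1),np.round(s["contact_force"],1),s["t"],s["opening"])
out=[]
for c in ("side","top","wrist"):
    m,im=snap(c,c+"3"); u=proj(m,p)[0]; a=im[:,:,::-1].copy(); r=50 if c!="wrist" else 100
    x,y=int(u[0]),int(u[1]); k=cv2.resize(a[y-r:y+r,x-r:x+r],(400,400) if c!="wrist" else (400,400),interpolation=cv2.INTER_CUBIC)
    cv2.drawMarker(k,(int((u[0]-x+r)*200/r),int((u[1]-y+r)*200/r)),(255,0,255),cv2.MARKER_CROSS,14,1); out.append(cv2.resize(k,(300,300)) if c=="top" else k)
    for d in env.place_of(c,"cart_orange")[:1]: print(c,round(d["score"],2),world(0,d["centre"],m).round(1))
w=np.zeros((600,800,3),np.uint8); w[:400,:400]=out[0]; w[:400,400:]=out[2]; w[400:,:400]=cv2.resize(out[1],(400,400))[100:300]
cv2.imwrite("pics/c6.png",w)
E
```

```text
False [470.1 -88.8  86.1] [ 0.1 -0.2  0.9] 18.9417 1.0013654318344667
side 0.86 [472.9 -84.5   5.3]
top 0.18 [ 650.6 -225.6   -3.4]
wrist 0.65 [466.3 -89.8   4.5]
```

View pics/c6.png

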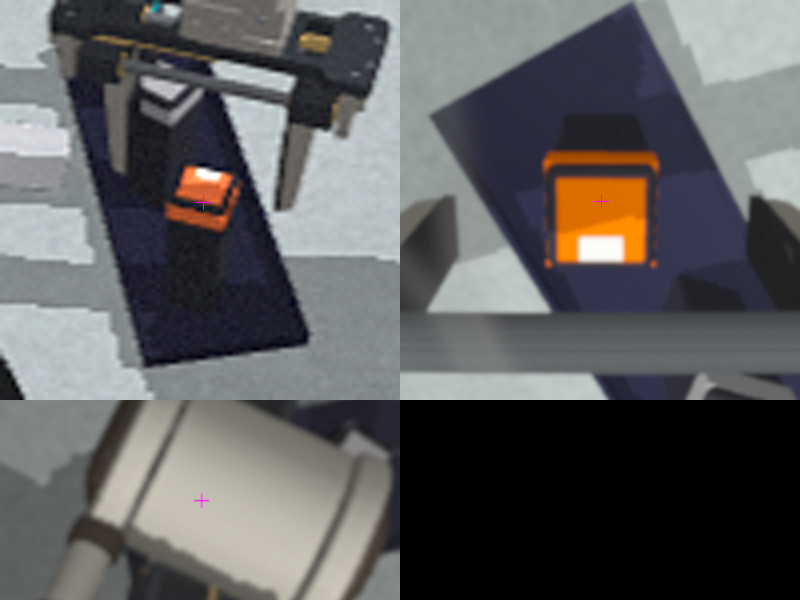

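The mosaic is clear: the TCP cross lies right on the orange top, but in the side and wrist views the finger ends sit about 20 mm behind the reported TCP. The orange cartridge is untouched. I'll touch its top with shut fingers to measure the true finger length.

```bash
python3 - <<'E'
from place import *
env.move_straight([470,-88.8,115],vel=250); env.set_gripper(0.0); env.move_straight([470,-88.8,90],vel=200)
hit=env.move_straight([470,-88.8,60],vel=25,f_stop=3); s=env.get_state(); print(hit,np.round(s["tcp_pos"],1),np.round(s["contact_force"],1),s["t"],s["opening"])
env.move_straight([470,-88.8,115],vel=250); env.set_gripper(1.0)
E
```

```text
True [470.9 -89.2  83.1] [ 0.2 -0.2  2.9] 21.6667 0.006150369210545237
```

The real finger tips end 21 mm behind the reported TCP, so I'll grip with that correction.

```bash
sed -i 's/^OV=17.*/OV=38 # TCP below the cartridge top (real tips 21 mm behind TCP -> 17 mm overlap)/' place.py; python3 - <<'E'
from place import *
import place
pick("o",470,-88.8,74.3)
if env.get_state()["opening"]<.3: raise SystemExit("no grasp")
over("o")
hit=env.move_straight(mouth("o")+B[:,2]*(100-OV-60),vel=60,f_stop=8); d,f=st("in? %s"%hit); print("foot depth",depth(d))
if not hit:
    hit=env.move_straight(mouth("o")+B[:,2]*(100-OV-80.5),vel=20,f_stop=4); d,f=st("seat %s"%hit); print("foot depth",depth(d))
E
```

```text
gripped t 25.56 tcp in mouth [-178.72 -292.58   43.02] F [ 0.9 -0.4 -0.4] open 0.391 ff 30.0
lifted t 26.53 tcp in mouth [-117.8  -291.97  149.65] F [-1.1 -0.8 -1.7] open 0.384 ff 30.0
over t 28.65 tcp in mouth [ 0.64 -0.15 74.58] F [-1.1 -0.  -2.6] open 0.387 ff 30.0
in? False t 30.0 tcp in mouth [ 0.47 -0.1   2.33] F [-0.8  0.3 -0.9] open 0.391 ff 30.0
foot depth -59.667699685564145
seat True t 31.01 tcp in mouth [ -0.51   0.05 -18.58] F [ 0.  -1.1  5.6] open 0.388 ff 30.0
foot depth -80.57875695859134
```

```bash
cat >> place.py <<'E'
def release(c):
    global C; C=c
    env.set_gripper(0.65); s=B.T@(np.array(env.get_state()["tcp_pos"])-mouth(c))
    env.move_straight(mouth(c)+B[:,2]*40,vel=200); env.set_gripper(0.0); st("clear")
def press(c):
    global C; C=c
    env.move_straight(mouth(c)+B[:,2]*6,vel=150); env.dwell(.15); _,f0=st("above")
    hit=env.move_straight(mouth(c)-B[:,2]*20,vel=12,f_stop=22); d,f=st("press %s"%hit); print("dF",(f-f0).round(1))
    for _ in range(3):
        env.dwell(.25); d,f=st("hold"); 
    print("dF",(f-f0).round(1)); return f0
E
python3 - <<'E'
from place import *
release("o"); press("o")
E
```

```text
clear t 32.94 tcp in mouth [ 4.000e-02 -2.000e-02  4.004e+01] F [-0.9 -0.   0.5] open 0.007 ff 0.0
above t 33.47 tcp in mouth [ 0.91 -0.14  6.79] F [-0.   0.1  0. ] open 0.005 ff 0.0
press True t 34.86 tcp in mouth [  2.25  -0.14 -10.57] F [-2.5 -0.  12.2] open 0.003 ff 5.8
dF [-2.4 -0.1 12.2]
hold t 35.11 tcp in mouth [  2.11  -0.1  -10.55] F [-0.4 -0.   6.8] open 0.004 ff 3.8
hold t 35.36 tcp in mouth [  2.13  -0.11 -10.55] F [-1.2  0.8  7.1] open 0.007 ff 3.8
hold t 35.61 tcp in mouth [  2.12  -0.1  -10.56] F [-0.6  0.1  7.1] open 0.003 ff 3.8
dF [-0.5  0.   7.1]
```

The force relaxed to 7 N, so I'll advance in small increments and watch it.

```bash
cat >> place.py <<'E'
def squeeze(c,z0,f0=0.,want=22,zmin=-20):
    """advance the target in small steps until the steady force is about `want`"""
    global C; C=c; z=z0
    while z>zmin:
        z-=.5; hit=env.move_straight(mouth(c)+B[:,2]*z,vel=8,f_stop=25); env.dwell(.06); s=env.get_state()
        F=(B.T@np.array(s["contact_force"]))[2]-f0; d=(B.T@(np.array(s["tcp_pos"])-mouth(c)))[2]
        print("target %.1f at %.2f F %.1f hit %s"%(z,d,F,hit))
        if F>want: break
    env.dwell(.5); st("held")
E
python3 - <<'E'
from place import *
squeeze("o",-10.6,zmin=-16)
E
```

```text
target -11.1 at -10.52 F 6.5 hit False
target -11.6 at -10.58 F 13.3 hit False
target -12.1 at -10.66 F 19.3 hit False
target -12.6 at -10.72 F 26.7 hit False
held t 37.42 tcp in mouth [  2.95  -0.21 -10.73] F [-3.2  0.  26.2] open 0.007 ff 13.1
```

The plunger is home: the position is rigid while the force climbs, and 26 N was held. Next I measure the teal cartridge.

```bash
python3 - <<'E'
from place import *
env.move_straight(mouth("o")+B[:,2]*120,vel=250); env.set_gripper(1.0)
E
python3 cart.py t 518 -292 74 wt; python3 - <<'E'
from h import *
# window mark direction: white blob centroid near the teal top vs. teal centroid
im=cv2.imread("pics/wt.png")[:,:,::-1].copy(); m=env.camera_model("wrist"); u=proj(m,[518,-292,104])[0]; print(u.round())
z=quad(im,"t",(int(u[0]-42),max(0,int(u[1]-42)),int(u[0]+42),int(u[1]+42)))
hull=cv2.convexHull(np.vstack(cv2.findContours(z,cv2.RETR_EXTERNAL,cv2.CHAIN_APPROX_NONE)[0])); hm=np.zeros_like(z); cv2.fillConvexPoly(hm,hull,255)
w=cv2.inRange(cv2.cvtColor(im,cv2.COLOR_RGB2HSV),(0,0,140),(180,70,255))&cv2.erode(hm,np.ones((9,9)))
print("hull c",hull.reshape(-1,2).mean(0),"white",np.argwhere(w)[:,::-1].mean(0),(w>0).sum(),hull.reshape(-1,2).min(0),hull.reshape(-1,2).max(0))
E
```

```text
colour hull rect [ 517.4 -289.7] [37.2 37.6] 70.45
42.0583
cart_teal 0.79 [ 518.5 -289.9    3.9]
[315. 131.]
hull c [316.16666667 129.75      ] white [315.34574468 141.32978723] 188 [294 107] [339 152]
```

The teal top measures 37 x 37 mm at yaw 70.5°, with the mark on the tool -x side as before. I'll pick it up and insert it.

```bash
python3 - <<'E'
from place import *
pick("t",517.4,-289.7,70.45)
if env.get_state()["opening"]<.3: raise SystemExit("no grasp")
over("t")
hit=env.move_straight(mouth("t")+B[:,2]*(100-OV-60),vel=60,f_stop=8); d,f=st("in? %s"%hit); print("foot depth",depth(d))
if not hit:
    hit=env.move_straight(mouth("t")+B[:,2]*(100-OV-80.5),vel=20,f_stop=4); d,f=st("seat %s"%hit); print("foot depth",depth(d))
E
```

```text
gripped t 44.43 tcp in mouth [-219.39 -393.6    66.5 ] F [-0.9  0.3  0.5] open 0.391 ff 30.0
lifted t 45.41 tcp in mouth [-158.45 -392.76  172.83] F [-2.1  0.1 -2. ] open 0.388 ff 30.0
over t 47.88 tcp in mouth [ 0.6  -0.32 74.6 ] F [-1.3 -0.7 -1.4] open 0.387 ff 30.0
in? False t 49.23 tcp in mouth [ 0.45 -0.19  2.34] F [-1.3  0.  -1.3] open 0.389 ff 30.0
foot depth -59.66490787799759
seat True t 50.2 tcp in mouth [ -0.61   0.15 -18.38] F [-0.2 -0.3  3.7] open 0.39 ff 30.0
foot depth -80.3793565078886
```

```bash
python3 - <<'E'
from place import *
release("t"); press("t"); z=(B.T@(np.array(env.get_state()["tcp_pos"])-mouth("t")))[2]
squeeze("t",z,zmin=z-6)
E
```

```text
clear t 52.13 tcp in mouth [ 3.000e-02 -3.000e-02  4.004e+01] F [0.4 0.8 0.7] open 0.009 ff 0.0
above t 52.66 tcp in mouth [ 0.84 -0.32  6.79] F [ 0.3  0.  -0.1] open 0.003 ff 0.0
press True t 54.03 tcp in mouth [  2.15  -0.49 -10.35] F [-0.4  2.   8.9] open 0.001 ff 4.2
dF [-0.7  2.   8.9]
hold t 54.28 tcp in mouth [  2.1   -0.43 -10.32] F [0.2 0.8 5.5] open 0.005 ff 2.8
hold t 54.53 tcp in mouth [  2.07  -0.45 -10.34] F [-0.4  1.3  5.2] open 0.007 ff 2.8
hold t 54.78 tcp in mouth [  2.1   -0.42 -10.32] F [0.2 0.9 4.7] open 0.006 ff 2.8
dF [-0.1  0.9  4.8]
target -10.8 at -10.27 F 8.7 hit False
target -11.3 at -10.39 F 13.6 hit False
target -11.8 at -10.48 F 19.7 hit False
target -12.3 at -10.54 F 27.3 hit False
held t 56.73 tcp in mouth [  2.77  -0.66 -10.53] F [-1.6  2.3 25.6] open 0.0 ff 13.0
```

```bash
python3 - <<'E'
from place import *
env.move_straight(mouth("t")+B[:,2]*110-B[:,0]*40,vel=250)
m,im=snap("wrist","w9")
for c,n in (("o","orange"),("t","teal")):
    # top ends should be at mouth +12 along z; mark towards -x
    u=proj(m,mouth(c)+B[:,2]*12)[0]; hsv=cv2.cvtColor(im,cv2.COLOR_RGB2HSV); w=cv2.inRange(hsv,(0,0,140),(180,70,255))
    x,y=int(u[0]),int(u[1]); k=np.argwhere(w[y-20:y+21,x-18:x+19])
    print(n,u.round(),"white offset (row,col)",(k.mean(0)-[20,18]).round(1) if len(k) else None,len(k))
    for l in ("cart_","window_"):
        for d in env.place_of("wrist",l+n)[:1]: print(l+n,round(d["score"],2),(B.T@(world(0,d["centre"],m)-mouth(c))).round(1))
print(env.get_state()["t"])
E
```

```text
orange [219. 156.] white offset (row,col) [12.1  0.7] 121
cart_orange 0.66 [ -3.2  -1.2 -84.2]
window_orange 0.68 [-19.2   4.5 -35.9]
teal [317. 156.] white offset (row,col) [12.5 -0.5] 151
cart_teal 0.62 [  0.2   1.8 -91.3]
57.6417
```

Both cartridges are home, with their marks towards the front. I'm handing in.

```bash
python3 -c "
from rig import env
print(env.job_done())"
```

```text
the job is handed in; nothing more can be done
None
```

I pressed the orange and then the teal cartridge home in their own pockets, holding each at about 26 N with its window to the dock's front, then released both and handed the job in at about 58 s; the verdict was not reported back.

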